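# Borescope check of a lapped bush

### The job

Get the freshly lapped bush ready and look into it with the borescope: swing the fixture's hinged leaf down until its tongue rests fully home in the catch, then take the borescope out of the wooden block and lower its tube straight down through the leaf's guide hole until the tip is halfway down the bush's bore. The tube must never touch the hole, the bore or any other part of the fixture; finish still holding the scope there, upright, still and in the middle of the hole, and leave the bush and the other things on the bench where they are.

Things in the scene. Friction and masses are not known exactly. Their poses are not given: they have to be found in the camera images.
- fixture: Bolted-down fixture: grey base 110 (x) x 180 (y) x 16 mm; origin at the centre of its underside on the bench, z up. The bush stands over the origin between four pins 12 mm high. Hinge ears, 84 mm above the bench, at y = +47 to +73 mm; hinge pin along x at y = +60, z = 73 mm. Catch: a fork (anvil between two cheeks 28 mm apart, 76 mm above the bench) at y = -54 to -76 mm.
- leaf (a joint): Hinge angle of the leaf (rad): 0 = closed, level, its tongue home in the catch (hard stop); grows as the tongue end swings up; 1.57 = upright over the hinge. The hinge is stiff: the leaf stays where it is left; 1 to 2 N at its end swings it shut. Closed fingers can push on its top face, which looks up when closed and, when open, away from the bush, to the fixture's +y.
- guide (a point): Centre of the leaf's round guide hole (26 mm diameter, through the 10 mm leaf) at the leaf's top face, 60 mm from the hinge pin; moves with the leaf, z along the top face's normal, y from tongue to hinge. With the leaf closed it lies straight above the fixture's origin, 78 mm above the bench, on the bush's axis.
- leaf_end (a point): Middle of the tongue's end edge on the leaf's top face, 155 mm from the hinge pin; moves with the leaf. The leaf is a bare aluminium plate 10 mm thick, the pin at mid thickness: 50 mm wide (x) from 15 to 105 mm from the pin, then the tongue, 24 mm wide, to 155 mm. Closed it lies at z = 68 to 78 mm above the bench, its end at the fixture's y = -95 mm.
- bush: Loose steel bush standing in the fixture: outside 56 mm, bore 32 mm right through, 50 mm high, 0.65 kg; origin at the centre of its underside, which is 16 mm above the bench, z up along the bore. Its pins leave it 1.5 mm of play. The closed leaf clears its top by 2 mm.
- scope: Rigid borescope upright in the block, about 0.17 kg. Origin on its axis at the handle's underside, resting on the block's top 100 mm above the bench; z up. Black handle 30 (x) x 26 (y) mm, 46 mm high, flat sides facing +y and -y to pinch; over it a grey head 31 mm wide to 66 mm. A 10 mm light post juts 12 mm from the +x side at 34 mm height.
- scope_tip (a point): Centre of the lower end (lens) of the scope's tube, on its axis, 90 mm below the scope's origin. Below the handle comes a steel spigot 16 mm in diameter and 12 mm long, then the steel tube, 10 mm in diameter, to this tip.
- stand: Fixed hardwood tool block 80 (x) x 100 (y) x 100 mm high; origin at the centre of its underside; the scope stands in its 18 mm hole, which goes straight down at the centre through the whole height.
- small_ring: Bystander: loose steel ring, outside 46 mm, 24 mm high, on the bench; origin at the centre of its underside.
- tin: Bystander: closed round metal tin, 68 mm in diameter, 55 mm high; origin at the centre of its underside.
- file: Bystander: flat file with a round wooden handle, lying on the bench, about 255 mm long, 25 mm high; origin at the joint of blade and handle, blade to +x.
Not all that is in view belongs to the job. What is shaped like the stand but green, red or turquoise is not meant.

How it is judged (in metres and radians):
On the way, in this order (a step that is already met when the one before it is completed fails the run):
1. the leaf is swung down home into its catch while the scope is still in the block (value of joint leaf below 0.04 rad and distance between scope and stand below 0.105 m), for 0.3 s.
2. the tube's tip has entered the guide hole of the closed leaf (value of joint leaf below 0.04 rad and z of scope_tip in the frame of guide below -0.003 m and horizontal distance between scope_tip and guide below 0.009 m), for 0.1 s.
At the end, for the whole second after the job is handed in: Leaf home (under 0.04 rad); the fingers alone hold the scope, still and within 0.09 rad of upright, tip 25 mm above the bush's underside (within 10 mm) and within 4 mm of the guide hole's axis, touching neither leaf, fixture nor bush; the bush stands in its place (value of joint leaf below 0.04 rad and z of scope_tip in the frame of bush between 0.015 and 0.035 m and horizontal distance between scope_tip and guide below 0.004 m and angle between scope's own z axis and vertical below 0.09 rad and linear speed of scope below 0.01 m/s and contact force between the fingers and scope above 2 N and contact force between scope and fixture below 0.2 N and contact force between scope and bush below 0.2 N and horizontal distance between bush and fixture below 0.004 m and angle between bush's own z axis and vertical below 0.03 rad); the arm keeps its last pose, push and grip.
It fails at once if the scope touches the fixture, its leaf or the guide hole's wall (contact force between scope and fixture above 0.2 N).
It fails at once if the scope touches the lapped bush (contact force between scope and bush above 0.2 N).
It fails at once if the bush is knocked or lifted out of its place (distance of bush from where it was at the start of the episode above 0.006 m).
It fails at once if the ring, the tin or the file is disturbed (distance of any of small_ring, tin, file from where it was at the start of the episode above 0.02 m).
It also fails if it takes over 56 s, if anything falls off the work surface, if the arm or the gripper's body presses on something with over 40 N, if the wrist force passes 120 N, or if a joint passes its speed limit or range.

### The arm

A 6-joint arm with a two-finger parallel gripper is mounted at the origin on the work surface. World frame = base frame: x ahead of the robot, y to its left, z up, the work surface at z = 0. Lengths are in mm, angles in rad, forces in N, time in s.
With the tool pointing down it reaches from about 400 to 925 mm from the base axis. Payload 12.5 kg.
Tool frame: the origin (TCP) lies at the very end of the fingers, on their centre line; the grasp point (between the pads) lies 19 mm behind it; z points along the fingers, y is the line along which they close (so a half turn about z gives the same grasp; the last joint's range is limited). The gripper opens to 95 mm and grips with 3 to 60 N. Pads are 20 mm wide; open, the fingers measure 119 mm over their backs; the gripper's body (75 mm by 180 mm) begins 59 mm behind the grasp point.
Start: joints at [-1.422, 0.491, 1.559, -0, 1.092, -0.106], TCP at [157.555, -604.833, 214.661] pointing down, gripper open.
Joint ranges: [-3.1, 3.1], [-0.84, 2.19], [0.05, 2.79], [-1.13, 4.28], [0.06, 2.93], [-2.69, 2.69]. Speed limits (rad/s): [2.22, 2.22, 2.79, 3.14, 3.14, 3.14].

### API

Orientations are given as [roll, pitch, yaw] about the fixed x, y, z axes, in that order (R = Rz(yaw) Ry(pitch) Rx(roll)).
In Python, from cell import * gives the robot as it stands.
- The arm moves only by the tool jog_arm, never from a script. Its argument "targets" is a list of rows, each an object with "turn": the turn, a rotation vector about the world's x, y, z in degrees, a list of three; "slide": the shift along the world's x, y, z in mm, a list of three; "claw": the opening in per cent of the stroke, from 0 (shut) to 100 (fully open). In form: [{"turn": [wx, wy, wz], "slide": [x, y, z], "claw": claw}, ...]. A call has 1 to 5 rows; each row shifts and turns the commanded pose from where the row before left it; what a row does not reach is not made up. A row lasts 1/8 s, in which the tool goes at most 62.5 mm and 10.7 degrees, less where a joint would pass 70% of its speed; a pose out of reach is approached as far as the arm can. A call with a gripper value outside its range is refused whole. The fingers move at their own pace and stop on an object; the grip force is fixed at half the most. Time passes only in rows, so rows that do not move let the fingers close. It gives the time, the measured TCP pose, the force, the opening and the grip force at its end, in the units of the state.
- state(): the state, without advancing time (a new reading comes with each control period).
- read_camera(name): name is "scene" or "top" or "wrist"; returns a dict with "frame" (384x512x3 uint8, blue, green, red), "mtx" (3x3 intrinsics, pixels), "k1" (the pictures are not rectified: a ray, as slopes to the right and down, at radius r is drawn at 1 + k1 r^2 times it, then the intrinsics apply), "R" (3x3) and "t" (3): a world point X has camera coordinates R X + t. Camera axes: x right, y down, z forward; pixel columns grow to the right and rows downward; lengths in mm; the calibration is good to about 2 mm. A picture is of the moment at which its call begins. There is no depth.
- job_done(): hands the job in; it is judged then, once.
Trained networks look in the newest picture that a camera, given by its name, has taken for a name from the list of things; names that differ only in an ending like _2 or _b are one class to them, and where a whole thing is asked for, a point or a joint stands for the part that bears it (a point fixed in the world has none). Each returns a list of dicts, best first, with "conf" (0 to 1); they miss things now and then, are a little off and sometimes report something else, mostly with a low value. They report only what shows in the picture. A call takes as long as a camera call. They do not tell look-alikes from the thing itself.
- look_for(query, camera): "xy" ([column, row] in pixels, amid what is visible of it).
The state is a dict: "t": time; "joints": joint angles; "qvel": joint speeds; "tau": joint torques, N m; "eef_pos": TCP position; "tcp_rot": TCP orientation; "ft_force": force on the tool from outside, world axes, zero at the start; "moment": the same for the moment, N m; "opening": opening from 0.0 (shut) to 1.0 (fully open); "grip_force": force on a finger pad.
Only numpy, scipy, OpenCV 4.12 (cv2) and the standard library are available. Lean on these libraries where they do the work, as an engineer would, in place of code of your own. Each camera call takes 0.05 s, during which the arm holds its last target. There are 200 camera calls.

## Working session

There is one attempt and no reset: what is moved stays moved. The work goes in short steps, Python scripts to look and compute and a tool call to move; the robot and the scene stay as the last step left them, time stands still between calls to the robot, and variables do not carry over. Pictures are saved under pics/ and viewed, at most 10 in all, crops included, and the job is handed in when it is done.

Besides the shell and the picture viewer there is one more tool, called after "Emit:" by a JSON object that holds its "method" and its "body", one argument or row to a line. jog_arm: Moves the arm, as the interface text tells. Its arguments: {"type":"object","properties":{"targets":{"type":"array","items":{"type":"object","properties":{"turn":{"type":"array","items":{"type":"number"}},"slide":{"type":"array","items":{"type":"number"}},"claw":{"type":"number"}}}}},"required":["targets"]}

```bash
mkdir -p pics; ls; cat > h.py <<'E'
from cell import *
import numpy as np, cv2
def cam(n):
    c=read_camera(n); return c
def ray(c,px):
    K=c["mtx"]; d=np.array([(px[0]-K[0,2])/K[0,0],(px[1]-K[1,2])/K[1,1]]); u=d.copy()
    for _ in range(20): u=d/(1+c["k1"]*(u@u))
    R=np.array(c["R"]); o=-R.T@np.array(c["t"]); v=R.T@np.r_[u,1]; return o,v/np.linalg.norm(v)
def onz(c,px,z):
    o,v=ray(c,px); return o+v*(z-o[2])/v[2]
def proj(c,X):
    p=np.array(c["R"])@np.array(X,float)+np.array(c["t"]); u=p[:2]/p[2]; u=u*(1+c["k1"]*(u@u)); K=c["mtx"]
    return np.array([K[0,0]*u[0]+K[0,2],K[1,1]*u[1]+K[1,2]])
def tri(rs):
    A=sum(np.eye(3)-np.outer(v,v) for o,v in rs); b=sum((np.eye(3)-np.outer(v,v))@o for o,v in rs); return np.linalg.solve(A,b)
E
python3 - <<'E'
from h import *
cs={n:cam(n) for n in("scene","top","wrist")}
cv2.imwrite("pics/a_scene.png",cv2.resize(cs["scene"]["frame"],(800,600),interpolation=cv2.INTER_CUBIC))
cv2.imwrite("pics/a_top.png",cv2.resize(cs["top"]["frame"],(800,600),interpolation=cv2.INTER_CUBIC))
import pickle; pickle.dump(cs,open("a.pkl","wb"))
for n in("scene","top"):
    c=cs[n]; print(n,-np.array(c["R"]).T@np.array(c["t"]))
    for q in("fixture","leaf","bush","scope","stand","small_ring","tin","file"):
        print(q,[(np.round(r["xy"]).tolist(),round(r["conf"],2)) for r in look_for(q,n)][:4])
print(state())
E
```

```text
pics
scene [1162.46774029  334.86681511  600.94293599]
fixture [([390.0, 239.0], 0.73)]
leaf [([400.0, 199.0], 0.72)]
bush [([369.0, 233.0], 0.83)]
scope [([237.0, 130.0], 0.96)]
stand [([166.0, 151.0], 0.8), ([272.0, 128.0], 0.68), ([239.0, 164.0], 0.66), ([204.0, 121.0], 0.57)]
small_ring [([173.0, 226.0], 0.64), ([237.0, 130.0], 0.41)]
tin [([286.0, 277.0], 0.59), ([311.0, 183.0], 0.22)]
file [([311.0, 184.0], 0.96)]
top [ 438.76491844  -25.14838201 1364.58296544]
fixture [([175.0, 202.0], 0.62)]
leaf [([154.0, 197.0], 0.43)]
bush [([170.0, 203.0], 0.61)]
scope [([302.0, 215.0], 0.6)]
stand [([352.0, 194.0], 0.9), ([293.0, 219.0], 0.62), ([305.0, 269.0], 0.58), ([360.0, 248.0], 0.58)]
small_ring []
tin [([202.0, 139.0], 0.6)]
file [([236.0, 248.0], 0.84), ([176.0, 199.0], 0.39)]
{'t': 0.95, 'joints': array([-1.42160842e+00,  4.90885541e-01,  1.55891690e+00,  1.75311853e-05,
        1.09168416e+00, -1.05617101e-01]), 'qvel': array([-3.18197148e-05, -3.03815479e-04,  1.15956334e-03, -7.12289055e-04,
       -7.56114106e-04, -5.04858822e-04]), 'tau': array([-3.12403756e-05, -6.12468052e+01, -2.58434898e+01,  6.92344434e-02,
        4.45241912e-02, -1.17371874e-05]), 'eef_pos': array([ 157.5532287 , -604.8296133 ,  214.66410219]), 'tcp_rot': array([ 3.14148555e+00, -4.29141596e-06,  2.54796927e-01]), 'ft_force': array([-0.69428004,  1.17103287, -0.06078177]), 'moment': array([0.02019369, 0.04191678, 0.04735723]), 'grip_force': 0.0, 'opening': 1.001954429028509}
```

View pics/a_scene.png

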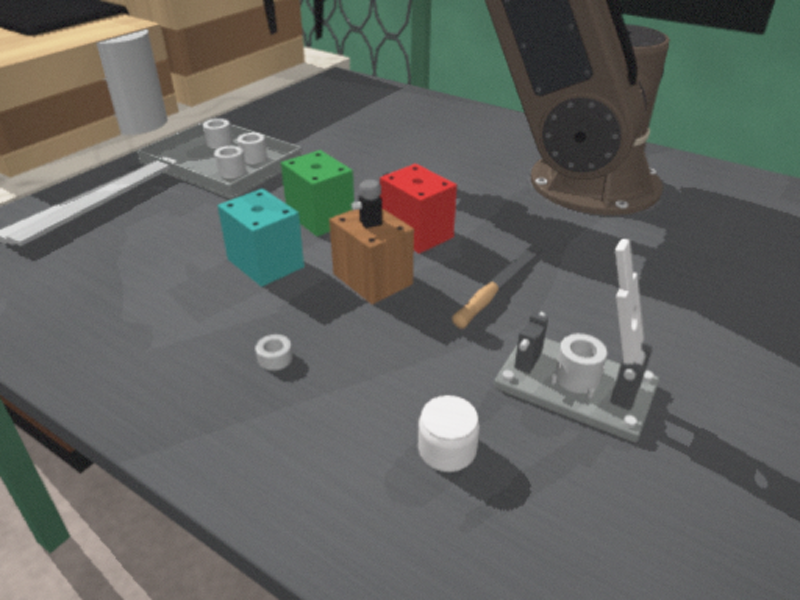

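View pics/a_top.png

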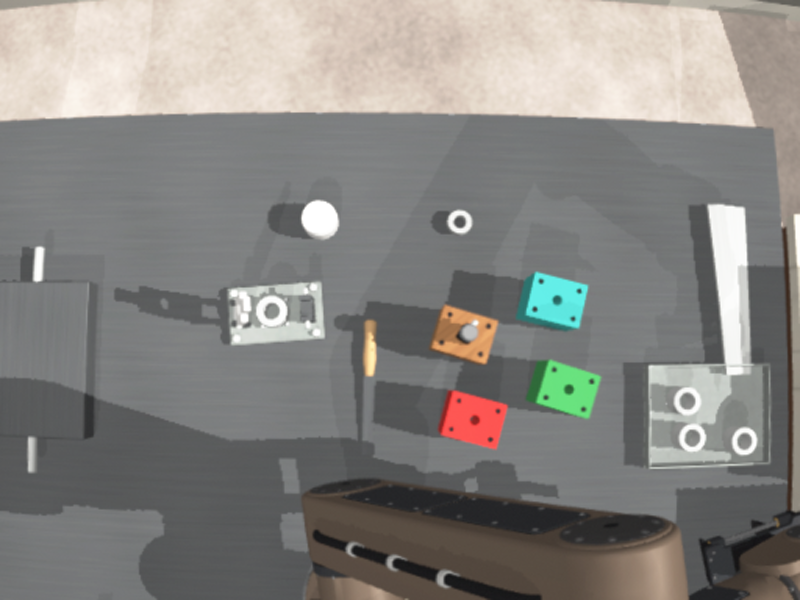

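The views show four blocks (800x600 scene pixels): turquoise (260,235), green (317,190), red (418,205) and wooden (372,250). The wooden one is the stand, with the black-handled scope at (370,203). The fixture is at (580,365) with its leaf nearly upright at (628,300). The catch is on the image-left side, the hinge on the right.

```bash
python3 - <<'E'
from h import *
import pickle
cs=pickle.load(open("a.pkl","rb")); s,t,w=cs["scene"],cs["top"],cs["wrist"]
k=.64
print("wrist cam pos",-w["R"].T@w["t"], "\n",np.round(w["R"],3),w["mtx"][0,0])
print("bush top top-view",onz(t,(270.5*k,311*k),66),"scene",onz(s,(583*k,349*k),66))
print("scope head",onz(t,(468*k,331*k),166), onz(s,(370*k,187*k),166), "handle mid tri",tri([ray(t,(302,215)),ray(s,(237,130))]))
print("fix corners",[np.round(onz(t,(a*k,b*k),16)[:2],1).tolist() for a,b in((229,288),(321,282),(325,337),(232,345))])
print("block corners",[np.round(onz(t,(a*k,b*k),100)[:2],1).tolist() for a,b in((447,305),(498,319),(486,363),(432,345))])
print("tin,ring,file",onz(t,(320*k,219*k),55),onz(t,(459*k,222*k),24),onz(t,(370*k,350*k),10))
print("leaf end scene/top ray", [ (np.round(o),np.round(v,3)) for o,v in [ray(s,(624*k,241*k)),ray(t,(233*k,303*k))]])
a=s["frame"][60:220,130:290]; b=s["frame"][130:290,300:460]
cv2.imwrite("pics/b.png",cv2.resize(np.hstack([a,b]),(800,400),interpolation=cv2.INTER_CUBIC))
E
```

```text
wrist cam pos [ 223.92374419 -587.08404996  383.78975411] 
 [[ 0.251 -0.968 -0.002]
 [-0.938 -0.244  0.246]
 [-0.238 -0.06  -0.969]] 317.97377355722676
bush top top-view [543.23122974 185.62879156  66.        ] scene [548.38550913 185.01721963  66.        ]
scope head [ 504.06314929 -164.04064708  166.        ] [ 513.76631613 -157.70146965  166.        ] handle mid tri [ 496.49765861 -173.54558217  127.66986689]
fix corners [[590.7, 275.0], [603.4, 98.4], [498.8, 89.1], [481.9, 266.3]]
block corners [[553.8, -134.2], [529.4, -225.6], [451.0, -203.8], [482.4, -107.6]]
tin,ring,file [717.0853434   98.89677513  55.        ] [ 720.33581655 -163.95349932   24.        ] [475.19289886   3.99370605  10.        ]
leaf end scene/top ray [(array([1162.,  335.,  601.]), array([-0.84 , -0.183, -0.511])), (array([ 439.,  -25., 1365.]), array([ 0.089,  0.21 , -0.974]))]
```

View pics/b.png

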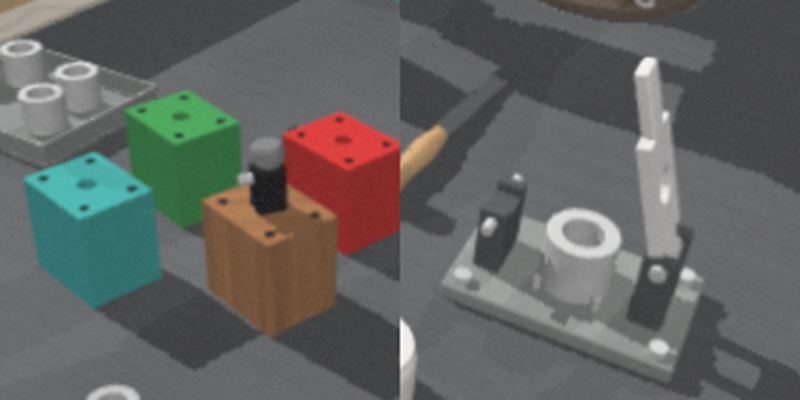

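The wooden block with the scope is confirmed at crop pixel (268,250). In the right crop, the leaf stands at about 1.3 rad, the catch is left at (500,220) and the hinge right at (660,280). I'm moving the wrist camera over the block now.

Emit:
{"method": "jog_arm", "body": {
  "targets": [
    {"slide": [31, 39, 15], "turn": [0, 0, 0], "claw": 100},
    {"slide": [31, 39, 15], "turn": [0, 0, 0], "claw": 100},
    {"slide": [31, 39, 15], "turn": [0, 0, 0], "claw": 100},
    {"slide": [31, 39, 15], "turn": [0, 0, 0], "claw": 100},
    {"slide": [31, 39, 15], "turn": [0, 0, 0], "claw": 100}
  ]
}}

```text
t: 1.58
eef_pos: [313.3, -408.5, 290.3]
tcp_rot: [3.141, -0.0, 0.255]
ft_force: [0.4, 0.2, 0.8]
opening: 1.004
grip_force: 0.0
```

Emit:
{"method": "jog_arm", "body": {
  "targets": [
    {"slide": [31, 39, 0], "turn": [0, 0, 0], "claw": 100},
    {"slide": [31, 39, 0], "turn": [0, 0, 0], "claw": 100},
    {"slide": [31, 39, 0], "turn": [0, 0, 0], "claw": 100},
    {"slide": [31, 39, 0], "turn": [0, 0, 0], "claw": 100},
    {"slide": [31, 39, 0], "turn": [0, 0, 0], "claw": 100}
  ]
}}

```text
t: 2.2
eef_pos: [468.4, -213.4, 289.9]
tcp_rot: [3.141, -0.0, 0.255]
ft_force: [-0.2, -0.8, 0.5]
opening: 1.0
grip_force: 0.0
```

Emit:
{"method": "jog_arm", "body": {
  "targets": [
    {"slide": [31, 39, 0], "turn": [0, 0, 0], "claw": 0},
    {"slide": [0, 0, 0], "turn": [0, 0, 0], "claw": 0}
  ]
}}

```text
t: 2.45
eef_pos: [499.8, -173.6, 289.6]
tcp_rot: [-3.141, -0.0, 0.259]
ft_force: [0.3, -0.7, -0.5]
opening: 0.844
grip_force: 0.0
```

```bash
python3 - <<'E'
from h import *
import pickle
w=cam("wrist"); pickle.dump(w,open("w1.pkl","wb"))
cv2.imwrite("pics/c.png",cv2.resize(w["frame"],(800,600),interpolation=cv2.INTER_CUBIC))
E
```

```text
(no output)
```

View pics/c.png

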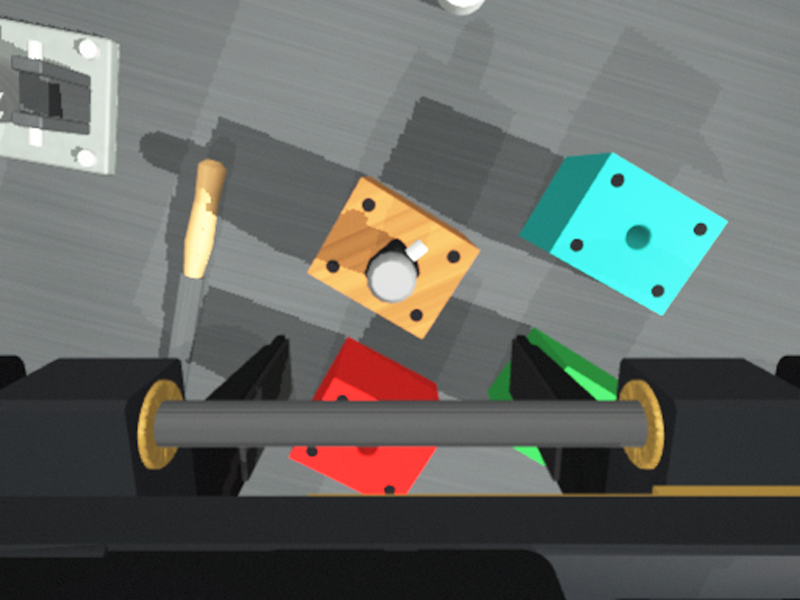

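The wrist view shows the wooden block's corner holes at (369,204), (454,256), (416,315) and (333,266). The scope head is at (391,277) and the post tip at (418,250).

```bash
python3 - <<'E'
from h import *
import pickle
w=pickle.load(open("w1.pkl","rb")); k=.64
P=[onz(w,(a*k,b*k),100)[:2] for a,b in((369,204),(454,256),(416,315),(333,266))]
C=[onz(w,(a*k,b*k),100)[:2] for a,b in((364,177),(479,250),(420,338),(308,271))]
for Q in(P,C):
    Q=np.array(Q); print(Q.round(1).tolist(),Q.mean(0).round(1),[np.degrees(np.arctan2(*(Q[i]-Q[j])[::-1])).round(1) for i,j in((0,1),(3,2),(0,3),(1,2))])
head=onz(w,(391*k,277*k),166); post=onz(w,(418*k,250*k),134)
print(head,post,np.degrees(np.arctan2(*(post-head)[1::-1])))
E
```

```text
[[538.5, -139.8], [518.0, -208.8], [467.6, -193.7], [488.2, -125.0]] [ 503.1 -166.8] [np.float64(73.5), np.float64(73.3), np.float64(-16.4), np.float64(-16.6)]
[[555.7, -131.9], [526.9, -225.2], [450.8, -201.5], [479.9, -108.0]] [ 503.3 -166.6] [np.float64(72.8), np.float64(72.7), np.float64(-17.5), np.float64(-17.3)]
[ 504.87105539 -165.90886753  166.        ] [ 520.32942383 -179.686808    134.        ] -41.71040509783698
```

Emit:
{"method": "jog_arm", "body": {
  "targets": [
    {"slide": [5, 60, 10], "turn": [0, 0, 0], "claw": 0},
    {"slide": [5, 60, 10], "turn": [0, 0, 0], "claw": 0},
    {"slide": [5, 60, 10], "turn": [0, 0, 0], "claw": 0},
    {"slide": [5, 60, 10], "turn": [0, 0, 0], "claw": 0},
    {"slide": [0, 60, 0], "turn": [0, 0, 0], "claw": 0}
  ]
}}

```text
t: 3.12
eef_pos: [518.7, 124.8, 330.6]
tcp_rot: [3.141, -0.002, 0.253]
ft_force: [1.3, -0.8, -0.3]
opening: 0.279
grip_force: 0.0
```

Emit:
{"method": "jog_arm", "body": {
  "targets": [
    {"slide": [0, 50, 0], "turn": [0, 0, 0], "claw": 0},
    {"slide": [0, 0, 0], "turn": [0, 0, 0], "claw": 0}
  ]
}}

```text
t: 3.38
eef_pos: [518.3, 175.6, 329.5]
tcp_rot: [-3.142, 0.0, 0.257]
ft_force: [-0.9, -1.0, -0.4]
opening: 0.069
grip_force: 0.0
```

```bash
python3 - <<'E'
from h import *
import pickle
w=cam("wrist"); pickle.dump(w,open("w2.pkl","wb"))
cv2.imwrite("pics/d.png",cv2.resize(w["frame"],(800,600),interpolation=cv2.INTER_CUBIC))
s=cam("scene"); pickle.dump(s,open("s2.pkl","wb"))
E
```

```text
(no output)
```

View pics/d.png

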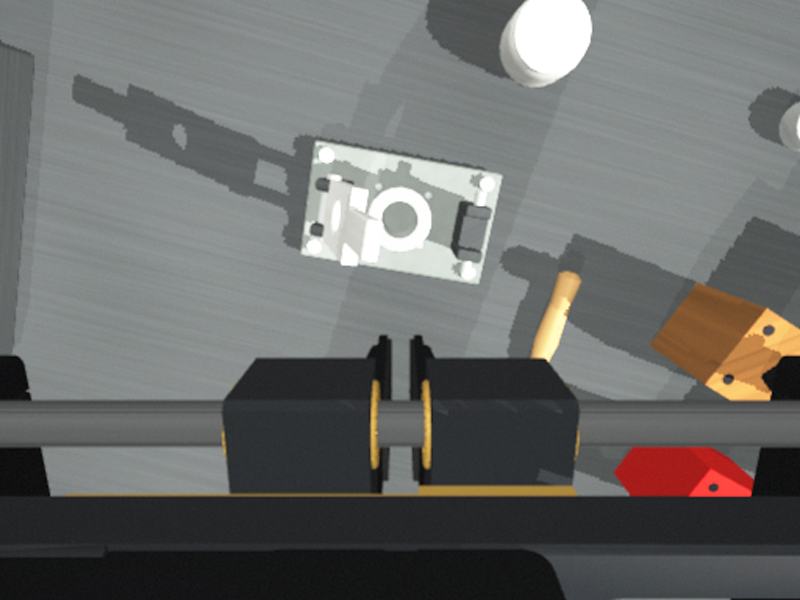

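The wrist view shows the fixture's base corners at (318,140), (501,173), (481,284) and (303,254). The bush rim is centred at about (400,218), the hinge with the open leaf is on the left at (340,220), and the catch is at (472,230).

```bash
python3 - <<'E'
from h import *
import pickle
from scipy.optimize import least_squares
w=pickle.load(open("w2.pkl","rb")); w1=pickle.load(open("w1.pkl","rb")); s=pickle.load(open("s2.pkl","rb")); k=.64
Q=np.array([onz(w,(a*k,b*k),16)[:2] for a,b in((318,140),(501,173),(481,284),(303,254))])
print(Q.round(1).tolist(),Q.mean(0),[np.degrees(np.arctan2(*(Q[i]-Q[j])[::-1])).round(1) for i,j in((0,1),(3,2),(0,3),(1,2))])
print("bush",onz(w,(400*k,218*k),66), "scene", onz(s,(583*k,349*k),66))
# block corner heights from two wrist views: near corner (top) w1 (420,338)? shared: w1 (308,271) & w2 (705,384); w1 (364,177)&w2(766,308)
for a,b in(((308,271),(705,384)),((364,177),(766,308))):
    print("tri",tri([ray(w1,np.array(a)*k),ray(w,np.array(b)*k)]).round(1))
# leaf angle from scene tongue end & fixture frame
c=Q.mean(0); yaw=np.mean([np.arctan2(*(Q[i]-Q[j])[::-1])-np.pi/2 for i,j in((0,1),(3,2))])
print("yaw",np.degrees(yaw))
def W(p): return np.r_[c+np.array([[np.cos(yaw),-np.sin(yaw)],[np.sin(yaw),np.cos(yaw)]])@p[:2],p[2]]
for th in(1.2,1.3,1.4,1.5):
    e=lambda x,r,n:W(np.array([x,60-r*np.cos(th)+n*np.sin(th),73+r*np.sin(th)+n*np.cos(th)]))
    print(th,[ (proj(s,e(x,155,5))/k).round() .tolist() for x in(-12,12)],[ (proj(w,e(x,155,5))/k).round().tolist() for x in(-12,12)])
for p in([0,0,66],[0,-76,76],[0,0,78]): print(W(np.array(p)).round(1),(proj(w,W(np.array(p)))/k).round())
E
```

```text
[[592.1, 274.6], [606.8, 101.3], [499.4, 88.1], [483.9, 265.9]] [545.55017022 182.48114919] [np.float64(94.9), np.float64(95.0), np.float64(4.6), np.float64(7.0)]
bush [546.37907186 183.83792114  66.        ] scene [548.38550913 185.01721963  66.        ]
tri [ 478.9 -107.8   99. ]
tri [ 555.1 -131.6   96.6]
yaw 4.918287014286429
1.2 [[617.0, 237.0], [611.0, 248.0]] [[383.0, 263.0], [390.0, 221.0]]
1.3 [[632.0, 237.0], [626.0, 248.0]] [[357.0, 260.0], [364.0, 217.0]]
1.4 [[647.0, 239.0], [642.0, 250.0]] [[329.0, 256.0], [335.0, 213.0]]
1.5 [[662.0, 242.0], [657.0, 253.0]] [[301.0, 252.0], [307.0, 208.0]]
[545.6 182.5  66. ] [401. 219.]
[552.1 106.8  76. ] [489. 236.]
[545.6 182.5  78. ] [401. 221.]
```

Emit:
{"method": "jog_arm", "body": {
  "targets": [
    {"slide": [10, 44, 0], "turn": [0, 0, -10], "claw": 0},
    {"slide": [11, 43, 0], "turn": [0, 0, 0], "claw": 0},
    {"slide": [0, 0, -50], "turn": [0, 0, 0], "claw": 0},
    {"slide": [0, 0, -50], "turn": [0, 0, 0], "claw": 0},
    {"slide": [0, 0, -40], "turn": [0, 0, 0], "claw": 0}
  ]
}}

```text
t: 4.1
eef_pos: [539.8, 258.9, 188.0]
tcp_rot: [3.141, 0.001, 0.078]
ft_force: [0.3, 0.2, -0.7]
opening: 0.007
grip_force: 0.0
```

Emit:
{"method": "jog_arm", "body": {
  "targets": [
    {"slide": [2, -18, 0], "turn": [0, 0, 0], "claw": 0},
    {"slide": [1, -17, 0], "turn": [0, 0, 0], "claw": 0},
    {"slide": [1, -17, -5], "turn": [0, 0, 0], "claw": 0},
    {"slide": [1, -16, -8], "turn": [0, 0, 0], "claw": 0}
  ]
}}

```text
t: 4.6
eef_pos: [545.3, 191.7, 177.8]
tcp_rot: [-3.141, -0.003, 0.08]
ft_force: [1.0, 1.1, 0.6]
opening: 0.007
grip_force: 1.0
```

Emit:
{"method": "jog_arm", "body": {
  "targets": [
    {"slide": [1, -15, -10], "turn": [0, 0, 0], "claw": 0},
    {"slide": [1, -13, -12], "turn": [0, 0, 0], "claw": 0},
    {"slide": [1, -11, -14], "turn": [0, 0, 0], "claw": 0},
    {"slide": [1, -9, -16], "turn": [0, 0, 0], "claw": 0},
    {"slide": [1, -6, -17], "turn": [0, 0, 0], "claw": 0}
  ]
}}

```text
t: 5.22
eef_pos: [549.3, 138.5, 106.2]
tcp_rot: [3.141, 0.001, 0.08]
ft_force: [-0.5, -0.0, 1.5]
opening: 0.004
grip_force: 0.8
```

Emit:
{"method": "jog_arm", "body": {
  "targets": [
    {"slide": [0, -4, -9], "turn": [0, 0, 0], "claw": 0},
    {"slide": [0, 0, -8], "turn": [0, 0, 0], "claw": 0},
    {"slide": [0, 0, -5], "turn": [0, 0, 0], "claw": 0},
    {"slide": [0, 0, -4], "turn": [0, 0, 0], "claw": 0}
  ]
}}

```text
t: 5.72
eef_pos: [549.6, 135.3, 81.6]
tcp_rot: [3.141, -0.0, 0.081]
ft_force: [0.3, -0.9, 2.3]
opening: 0.003
grip_force: 0.7
```

Emit:
{"method": "jog_arm", "body": {
  "targets": [
    {"slide": [0, 0, -2], "turn": [0, 0, 0], "claw": 0},
    {"slide": [0, 0, -1], "turn": [0, 0, 0], "claw": 0}
  ]
}}

```text
t: 5.98
eef_pos: [549.6, 135.2, 78.7]
tcp_rot: [3.141, -0.0, 0.08]
ft_force: [0.2, -1.0, 1.7]
opening: 0.003
grip_force: 0.7
```

Emit:
{"method": "jog_arm", "body": {
  "targets": [
    {"slide": [0, 0, -1], "turn": [0, 0, 0], "claw": 0},
    {"slide": [0, 0, -1], "turn": [0, 0, 0], "claw": 0}
  ]
}}

```text
t: 6.22
eef_pos: [549.7, 135.2, 78.0]
tcp_rot: [3.142, -0.001, 0.08]
ft_force: [-6.3, -2.0, 23.1]
opening: 0.0
grip_force: 11.8
```

Emit:
{"method": "jog_arm", "body": {
  "targets": [
    {"slide": [0, 0, 0], "turn": [0, 0, 0], "claw": 0},
    {"slide": [0, 0, 0], "turn": [0, 0, 0], "claw": 0},
    {"slide": [0, 0, 0], "turn": [0, 0, 0], "claw": 0}
  ]
}}

```text
t: 6.6
eef_pos: [549.7, 135.2, 78.0]
tcp_rot: [3.142, -0.001, 0.08]
ft_force: [-4.0, -1.7, 16.2]
opening: 0.003
grip_force: 8.1
```

The leaf met its hard stop at z = 78.0 mm with about 20 N. Next I lift off and view the closed leaf.

Emit:
{"method": "jog_arm", "body": {
  "targets": [
    {"slide": [0, 0, 50], "turn": [0, 0, 0], "claw": 40},
    {"slide": [0, 5, 55], "turn": [0, 0, 0], "claw": 60},
    {"slide": [0, 20, 55], "turn": [0, 0, 0], "claw": 60},
    {"slide": [0, 20, 20], "turn": [0, 0, 0], "claw": 60},
    {"slide": [0, 0, 0], "turn": [0, 0, 0], "claw": 60}
  ]
}}

```text
t: 7.22
eef_pos: [549.7, 181.2, 258.0]
tcp_rot: [-3.141, -0.003, 0.082]
ft_force: [-0.2, 0.1, -0.9]
opening: 0.474
grip_force: 0.0
```

```bash
python3 - <<'E'
from h import *
import pickle
w=cam("wrist"); s=cam("scene");t=cam("top"); pickle.dump((w,s,t),open("w3.pkl","wb"))
print(state()["eef_pos"])
p=proj(w,[546,183,78]); print(p)
x,y=np.clip(p.astype(int),[90,68],[512-90,384-68]); b=proj(s,[546,183,78]).astype(int); print(x,y,b)
A=cv2.resize(w["frame"][y-68:y+68,x-90:x+90],(800,600),interpolation=cv2.INTER_CUBIC)
cv2.imwrite("pics/e.png",A)
E
```

```text
[549.04371182 179.62006544 255.27917266]
[254.8183916  176.29169802]
254 176 [373 217]
```

View pics/e.png

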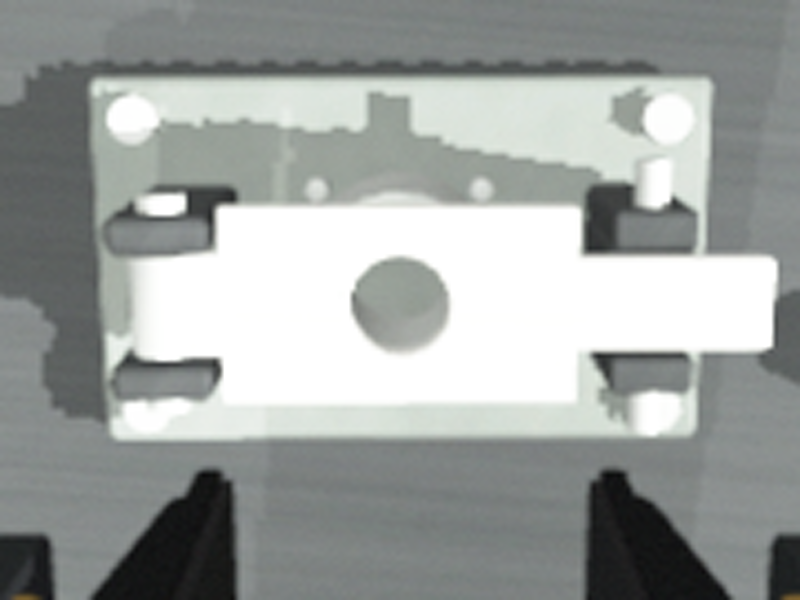

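The close-up shows the tongue lying in the catch between the cheeks at (680,303), so the leaf is closed. The guide hole is centred at (400,304), about world (545.4, 183.8). Now I go to the scope.

Emit:
{"method": "jog_arm", "body": {
  "targets": [
    {"slide": [-7, -58, 0], "turn": [0, 0, -7], "claw": 60},
    {"slide": [-7, -58, 0], "turn": [0, 0, -7], "claw": 60},
    {"slide": [-8, -58, 0], "turn": [0, 0, -7], "claw": 60},
    {"slide": [-8, -58, 0], "turn": [0, 0, -7], "claw": 60},
    {"slide": [-8, -58, 0], "turn": [0, 0, -7], "claw": 60}
  ]
}}

```text
t: 8.0
eef_pos: [510.5, -112.2, 255.5]
tcp_rot: [3.141, 0.002, -0.535]
ft_force: [0.6, 0.5, -0.8]
opening: 0.602
grip_force: 0.0
```

Emit:
{"method": "jog_arm", "body": {
  "targets": [
    {"slide": [-8, -57, 0], "turn": [0, 0, -7], "claw": 60},
    {"slide": [0, 0, 0], "turn": [0, 0, 0], "claw": 60},
    {"slide": [0, 0, 0], "turn": [0, 0, 0], "claw": 60}
  ]
}}

```text
t: 8.38
eef_pos: [503.0, -166.9, 255.7]
tcp_rot: [3.141, 0.002, -0.653]
ft_force: [-0.8, -0.0, -0.0]
opening: 0.597
grip_force: 0.0
```

```bash
python3 - <<'E'
from h import *
import pickle
w=cam("wrist"); pickle.dump(w,open("w4.pkl","wb"))
print(state()["eef_pos"],state()["tcp_rot"])
o=pickle.load(open("w3.pkl","rb"))[0]; print("hole",onz(o,(254,176.9),78))
p=proj(w,[503,-167,134]); x,y=np.clip(p.astype(int),[90,68],[512-90,384-68]); print(x,y)
cv2.imwrite("pics/f.png",cv2.resize(w["frame"][y-68:y+68,x-90:x+90],(800,600),interpolation=cv2.INTER_CUBIC))
E
```

```text
[ 503.27198961 -166.3480422   255.93288937] [ 3.14135301e+00  1.48046819e-03 -6.52007027e-01]
hole [545.23119532 183.85993643  78.        ]
256 184
```

View pics/f.png

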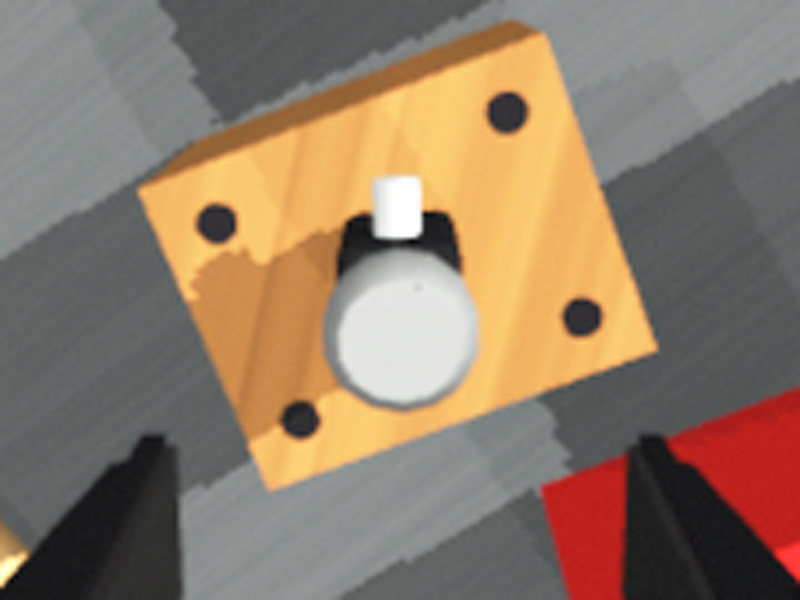

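The post points straight up at (398,205) and the handle edges are symmetric about column 400. The head is at (402,330) and the block-hole mean is (402,268), so the gripper yaw matches the scope.

```bash
python3 - <<'E'
from h import *
import pickle
w=pickle.load(open("w4.pkl","rb"))
print(onz(w,(256.4,176.7),100),onz(w,(256.5,190.8),166))
P=proj
yaw=-.652
for x,y in((503,-167),(504,-166)): print(proj(w,[x,y,100]),proj(w,[x,y,166]))
E
```

```text
[ 502.81707018 -166.96543973  100.        ] [ 504.29162642 -168.09492864  166.        ]
[256.31973812 176.54416685] [256.4006739  192.74171473]
[254.9770598  176.37049649] [254.73781616 192.52941679]
```

Emit:
{"method": "jog_arm", "body": {
  "targets": [
    {"slide": [0, 0, -40], "turn": [0, 0, 0], "claw": 60},
    {"slide": [0, 0, -40], "turn": [0, 0, 0], "claw": 60},
    {"slide": [0, 0, -35], "turn": [0, 0, 0], "claw": 60},
    {"slide": [0, 0, -20], "turn": [0, 0, 0], "claw": 60},
    {"slide": [0, 0, -10], "turn": [0, 0, 0], "claw": 60}
  ]
}}

```text
t: 9.05
eef_pos: [503.4, -165.5, 110.6]
tcp_rot: [3.141, 0.002, -0.65]
ft_force: [0.1, -0.3, 0.4]
opening: 0.6
grip_force: 0.0
```

Emit:
{"method": "jog_arm", "body": {
  "targets": [
    {"slide": [0, -1.5, -8], "turn": [0, 0, 0], "claw": 60},
    {"slide": [0, 0, 0], "turn": [0, 0, 0], "claw": 0},
    {"slide": [0, 0, 0], "turn": [0, 0, 0], "claw": 0},
    {"slide": [0, 0, 0], "turn": [0, 0, 0], "claw": 0},
    {"slide": [0, 0, 0], "turn": [0, 0, 0], "claw": 0}
  ]
}}

```text
t: 9.68
eef_pos: [503.8, -168.4, 104.1]
tcp_rot: [-3.141, -0.001, -0.653]
ft_force: [0.1, 1.0, 3.6]
opening: 0.31
grip_force: 30.0
```

Emit:
{"method": "jog_arm", "body": {
  "targets": [
    {"slide": [0, 0, 0], "turn": [0, 0, 0], "claw": 0},
    {"slide": [0, 0, 0], "turn": [0, 0, 0], "claw": 0}
  ]
}}

```text
t: 9.93
eef_pos: [503.8, -168.4, 104.1]
tcp_rot: [-3.141, -0.001, -0.653]
ft_force: [0.1, 2.1, 6.2]
opening: 0.31
grip_force: 30.0
```

The opening reads 0.31 where 0.27 is expected, so I'm checking the grasp.

```bash
python3 - <<'E'
from h import *
import pickle
w=cam("wrist"); s=cam("scene"); pickle.dump((w,s),open("w5.pkl","wb"))
st=state(); print(st["eef_pos"],st["tcp_rot"],st["ft_force"],st["moment"],st["opening"])
p=proj(w,[503,-167,150]).astype(int); q=proj(s,[503,-167,140]).astype(int); print(p,q)
A=cv2.resize(w["frame"][p[1]-75:p[1]+75,p[0]-100:p[0]+100],(400,300),interpolation=cv2.INTER_CUBIC)
B=cv2.resize(s["frame"][q[1]-45:q[1]+45,q[0]-60:q[0]+60],(400,300),interpolation=cv2.INTER_CUBIC)
cv2.imwrite("pics/g.png",np.hstack([A,B]))
E
```

```text
[ 503.85648262 -168.43076801  104.09408185] [-3.14143059e+00 -9.28404360e-04 -6.52794378e-01] [0.50881481 0.77393789 5.56490656] [ 0.20246839 -0.00367571 -0.01489722] 0.313366371285411
[255 276] [236 127]
```

View pics/g.png

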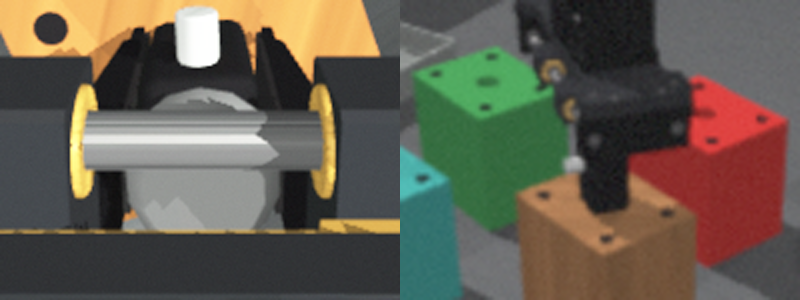

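Emit:
{"method": "jog_arm", "body": {
  "targets": [
    {"slide": [0, 0, 4], "turn": [0, 0, 0], "claw": 0},
    {"slide": [0, 0, 4], "turn": [0, 0, 0], "claw": 0},
    {"slide": [0, 0, 0], "turn": [0, 0, 0], "claw": 0},
    {"slide": [0, 0, 0], "turn": [0, 0, 0], "claw": 0}
  ]
}}

```text
t: 10.52
eef_pos: [503.5, -168.3, 111.6]
tcp_rot: [3.141, 0.0, -0.653]
ft_force: [0.4, -0.4, -1.0]
opening: 0.314
grip_force: 30.0
```

The scope lifts, with the weight showing and grip at 30 N. The opening suggests the pads bear at about 30 mm. I'll pull it out and check that it is upright.

Emit:
{"method": "jog_arm", "body": {
  "targets": [
    {"slide": [0, 0, 15], "turn": [0, 0, 0], "claw": 0},
    {"slide": [0, 0, 25], "turn": [0, 0, 0], "claw": 0},
    {"slide": [0, 0, 25], "turn": [0, 0, 0], "claw": 0},
    {"slide": [0, 0, 25], "turn": [0, 0, 0], "claw": 0},
    {"slide": [0, 0, 10], "turn": [0, 0, 0], "claw": 0}
  ]
}}

```text
t: 11.15
eef_pos: [503.9, -168.5, 213.6]
tcp_rot: [-3.141, -0.002, -0.653]
ft_force: [0.4, 1.1, -1.6]
opening: 0.314
grip_force: 30.0
```

Emit:
{"method": "jog_arm", "body": {
  "targets": [
    {"slide": [3, 30, 5], "turn": [0, 0, 4], "claw": 0},
    {"slide": [4, 40, 0], "turn": [0, 0, 6], "claw": 0},
    {"slide": [5, 40, 0], "turn": [0, 0, 6], "claw": 0},
    {"slide": [5, 40, 0], "turn": [0, 0, 6], "claw": 0},
    {"slide": [5, 40, 0], "turn": [0, 0, 6], "claw": 0}
  ]
}}

```text
t: 11.78
eef_pos: [525.4, 23.0, 216.5]
tcp_rot: [3.141, 0.001, -0.161]
ft_force: [0.4, -0.1, -1.6]
opening: 0.314
grip_force: 30.0
```

Emit:
{"method": "jog_arm", "body": {
  "targets": [
    {"slide": [5, 40, 0], "turn": [0, 0, 6], "claw": 0},
    {"slide": [3, 25, 0], "turn": [0, 0, 3], "claw": 0},
    {"slide": [0, 10, 0], "turn": [0, 0, 0], "claw": 0},
    {"slide": [0, 0, 0], "turn": [0, 0, 0], "claw": 0}
  ]
}}

```text
t: 12.28
eef_pos: [533.3, 96.7, 216.5]
tcp_rot: [3.141, 0.0, -0.007]
ft_force: [-0.3, -0.7, -1.6]
opening: 0.315
grip_force: 30.0
```

```bash
python3 - <<'E'
from h import *
import pickle
w=cam("wrist"); s=cam("scene"); t=cam("top"); pickle.dump((w,s,t),open("w6.pkl","wb"))
st=state(); print(st["eef_pos"],st["tcp_rot"],st["ft_force"],st["moment"],st["opening"])
e=st["eef_pos"]; q=proj(s,e).astype(int); print(q)
B=cv2.resize(s["frame"][q[1]-60:q[1]+100,q[0]-80:q[0]+133],(800,600),interpolation=cv2.INTER_CUBIC)
print(proj(s,e-[0,0,94]),proj(s,e))
cv2.imwrite("pics/i.png",B)
E
```

```text
[533.51088105  95.77699972 216.62714127] [ 3.14136294e+00  1.87312711e-04 -8.53814541e-03] [ 0.37068361 -0.2599407  -0.77687438] [ 0.01332618  0.03146855 -0.01471004] 0.312379526016314
[343 137]
[336.97649322 179.49853964] [343.23101642 137.23810143]
```

View pics/i.png

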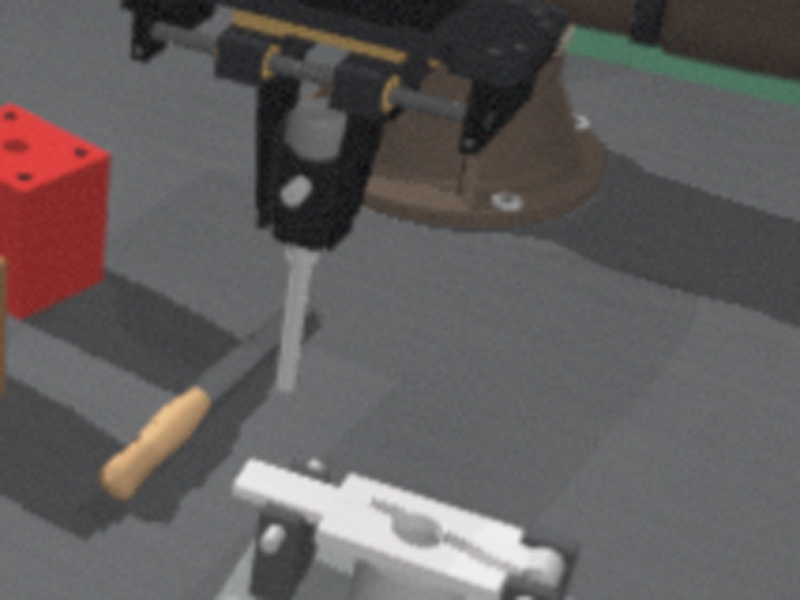

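The scene view shows the tube hanging below the fingers, from (301,250) to its tip at (287,388), with the post facing the camera. The leaf is closed with its hole at (415,530). I'm now measuring the tube's tilt numerically.

```bash
cat >> h.py <<'E'
def tube(c,X0,X1,half=9,n=25):
    """centre line px of bright tube between projected ends; returns list of subpixel centres"""
    g=c["frame"].astype(float).mean(2); a,b=proj(c,X0),proj(c,X1); d=(b-a)/np.linalg.norm(b-a); nn=np.array([-d[1],d[0]]); out=[]
    s=np.linspace(-half,half,8*half+1)
    for f in np.linspace(0,1,n):
        p=a+f*(b-a); P=(p+s[:,None]*nn).astype(np.float32)
        v=cv2.remap(g.astype(np.float32),P[None,:,0],P[None,:,1],cv2.INTER_LINEAR)[0]
        m=v>(np.median(v)+v.max())/2
        out.append((f,(s*m).sum()/max(m.sum(),1),m.sum()/4,v.max()-np.median(v)))
    return np.array(out),a,b,nn
E
python3 - <<'E'
from h import *
import pickle
w,s,t=pickle.load(open("w6.pkl","rb")); e=np.array([533.5,95.8,216.6])
o,a,b,nn=tube(s,e-[0,0,15],e-[0,0,104]); print(a,b,nn); print(o.round(2))
print("wrist proj",[(z,proj(w,e+[0,0,z]).round(1)) for z in(-94,-60,-20,0,50)])
g=w["frame"].astype(int).mean(2)
p=proj(w,e-[0,0,94]).round().astype(int); print(p)
for r in range(p[1]-22,p[1]+16,2): print(r,g[r,p[0]-22:p[0]+24:2].astype(int))
E
```

```text
[342.17963592 144.41795428] [336.37617131 183.66189249] [-0.98924162 -0.14629084]
[[ 0.000e+00 -8.100e-01  7.500e+00  2.409e+01]
 [ 4.000e-02 -8.800e-01  6.500e+00  3.681e+01]
 [ 8.000e-02 -1.120e+00  5.500e+00  3.942e+01]
 [ 1.200e-01 -1.120e+00  5.500e+00  4.061e+01]
 [ 1.700e-01 -8.800e-01  5.500e+00  4.153e+01]
 [ 2.100e-01 -1.000e+00  5.250e+00  4.319e+01]
 [ 2.500e-01 -1.000e+00  5.250e+00  4.003e+01]
 [ 2.900e-01 -1.120e+00  5.500e+00  4.422e+01]
 [ 3.300e-01 -8.800e-01  5.000e+00  4.228e+01]
 [ 3.800e-01 -1.000e+00  4.750e+00  4.114e+01]
 [ 4.200e-01 -1.000e+00  4.750e+00  4.429e+01]
 [ 4.600e-01 -1.120e+00  5.000e+00  4.359e+01]
 [ 5.000e-01 -1.000e+00  4.750e+00  4.641e+01]
 [ 5.400e-01 -1.000e+00  4.750e+00  4.891e+01]
 [ 5.800e-01 -1.000e+00  4.750e+00  4.332e+01]
 [ 6.200e-01 -1.500e+00  4.750e+00  3.745e+01]
 [ 6.700e-01 -1.750e+00  4.750e+00  3.741e+01]
 [ 7.100e-01 -1.620e+00  4.500e+00  3.515e+01]
 [ 7.500e-01 -1.380e+00  4.500e+00  3.689e+01]
 [ 7.900e-01 -1.500e+00  4.750e+00  3.462e+01]
 [ 8.300e-01 -1.620e+00  4.500e+00  3.524e+01]
 [ 8.800e-01 -1.500e+00  4.250e
[... 1507 characters left out ...]
35 139]
194 [249 255 255 183 169 250 213 166 166 168 187 218 226 145 128 127 131 141
 141 142 140 140 139]
196 [245 254 254 226 215 223 188 168 168 168 184 215 224 133 127 128 130 137
 137 137 137 139 139]
198 [208 207 206 206 202 188 160 170 168 167 184 213 170 129 127 130 129 138
 139 141 139 139 139]
200 [142 128 113 123 130 130 157 169 166 165 185 212 181 131 131 131 140 142
 143 140 140 136 139]
202 [128 129 128 126 127 128 157 169 167 165 183 210 194 130 130 131 138 140
 139 139 140 141 141]
204 [128 125 125 126 127 131 161 165 169 163 165 178 182 129 126 126 135 136
 139 137 136 136 137]
206 [126 126 125 128 162 169 169 163 159 158 163 164 165 154 125 127 138 134
 135 136 134 136 135]
```

Emit:
{"method": "jog_arm", "body": {
  "targets": [
    {"slide": [4, 30, 0], "turn": [0, 0, 0], "claw": 0},
    {"slide": [4, 30, 0], "turn": [0, 0, 0], "claw": 0},
    {"slide": [4, 26, -10], "turn": [0, 0, 0], "claw": 0},
    {"slide": [0, 0, -15], "turn": [0, 0, 0], "claw": 0},
    {"slide": [0, 0, 0], "turn": [0, 0, 0], "claw": 0}
  ]
}}

```text
t: 13.05
eef_pos: [545.0, 181.5, 190.4]
tcp_rot: [3.141, 0.003, -0.008]
ft_force: [0.3, 0.0, -1.8]
opening: 0.313
grip_force: 30.0
```

Emit:
{"method": "jog_arm", "body": {
  "targets": [
    {"slide": [0, 0, 0], "turn": [0, 0, 0], "claw": 0},
    {"slide": [0, 0, 0], "turn": [0, 0, 0], "claw": 0}
  ]
}}

```text
t: 13.3
eef_pos: [545.8, 182.0, 192.2]
tcp_rot: [-3.142, -0.001, -0.008]
ft_force: [-0.2, -0.4, -3.0]
opening: 0.313
grip_force: 30.0
```

```bash
python3 - <<'E'
from h import *
import pickle
w=cam("wrist"); s=cam("scene"); t=cam("top"); pickle.dump((w,s,t),open("w7.pkl","wb"))
st=state(); e=st["eef_pos"]; print(e,st["tcp_rot"],st["ft_force"],st["opening"])
tip=e-[0,0,94]; H=np.array([545.3,183.8,78])
p=proj(w,tip).astype(int); q=proj(s,tip).astype(int)
print("tip w",proj(w,tip),"s",proj(s,tip),"hole w",proj(w,H),"s",proj(s,H))
print("orig w",p-[40,50],"s",q-[40,50])
A=cv2.resize(w["frame"][p[1]-50:p[1]+50,p[0]-40:p[0]+40],(400,500),interpolation=cv2.INTER_CUBIC)
B=cv2.resize(s["frame"][q[1]-50:q[1]+50,q[0]-40:q[0]+40],(400,500),interpolation=cv2.INTER_CUBIC)
cv2.imwrite("pics/j.png",np.hstack([A,B]))
E
```

```text
[545.68108787 182.41861004 192.01353742] [-3.14158242e+00 -5.55896431e-04 -7.37626379e-03] [-0.09087101 -0.86312683 -1.96155066] 0.3109375896613359
tip w [256.26695054 192.15398203] s [375.27341339 209.13484581] hole w [254.76627045 187.08740924] s [374.21076574 217.44405164]
orig w [216 142] s [335 159]
```

View pics/j.png

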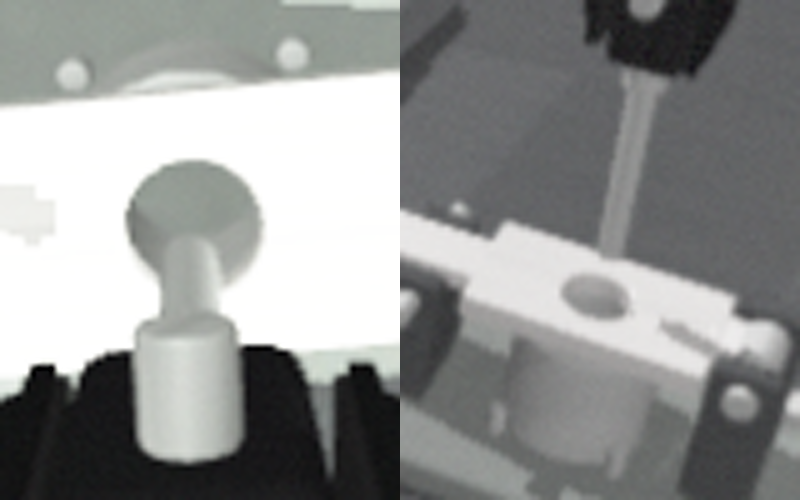

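Left crop (wrist): the guide hole is at (194,222) and the tube's front end rim at (193,236). Right crop (scene): the hole is at (596,297) and the tube tip at (613,258), running up to (641,85).

```bash
python3 - <<'E'
from h import *
import pickle
from scipy.optimize import least_squares
w,s,t=pickle.load(open("w7.pkl","rb")); e=np.array([545.7,182.4,192.0])
o,a,b,nn=tube(s,e-[0,0,20],e-[0,0,92],half=6,n=13); print(nn,o[:,:3].round(2).tolist())
rimw=np.array([216+193/5,142+236/5]); tubs=(a+(b-a)*.9)+nn*np.median(o[7:11,1]); rims=np.array([335+213/5,159+258/5])
dc=-np.array(s["R"]).T@s["t"]-e; dc=dc[:2]/np.hypot(*dc[:2])*5
def f(x):
    T=e+np.r_[x[:2],x[2]-94]
    return np.r_[proj(w,T+[5,0,0])-rimw,proj(s,T+np.r_[dc,0])-rims]
r=least_squares(f,[0,0,0]); print("tip rel TCP xy, dz",r.x.round(2),r.fun.round(2))
def g(x): H=np.r_[x,78]; return np.r_[proj(w,H)-[216+194/5,142+222/5],proj(s,H)-[335+196/5,159+297/5]]
h=least_squares(g,[545,184]); print("hole",h.x,h.fun.round(2)); T=e[:2]+r.x[:2]; print("tip",T,"move",h.x-T)
for ww,n in((w,"w"),(s,"s")): print(n,[ (proj(ww,e+[dx,dy,-94])-proj(ww,e-[0,0,94])).round(2) for dx,dy in((1,0),(0,1))])
E
```

```text
[-0.97520266 -0.22131372] [[0.0, -1.38, 3.0], [0.08, -0.38, 5.5], [0.17, -0.38, 5.0], [0.25, -0.5, 5.25], [0.33, -0.62, 5.0], [0.42, -0.62, 5.0], [0.5, -0.75, 5.25], [0.58, -0.62, 5.0], [0.67, -0.88, 5.0], [0.75, -0.88, 5.0], [0.83, -1.0, 4.75], [0.92, -1.0, 4.75], [1.0, 6.0, 0.25]]
tip rel TCP xy, dz [-2.59  1.9  -0.12] [-0.56  0.19 -1.21 -0.14]
hole [546.11275118 183.91997772] [-0.17 -0.17 -0.09 -0.7 ]
tip [543.10981767 184.3026622 ] move [ 3.0029335  -0.38268447]
w [array([-0.01, -1.13]), array([-1.17,  0.01])]
s [array([-0.2 ,  0.29]), array([0.52, 0.2 ])]
```

Emit:
{"method": "jog_arm", "body": {
  "targets": [
    {"slide": [2.5, -0.5, -3], "turn": [0, 0, 0], "claw": 0},
    {"slide": [0, 0, -4], "turn": [0, 0, 0], "claw": 0},
    {"slide": [0, 0, 0], "turn": [0, 0, 0], "claw": 0},
    {"slide": [0, 0, 0], "turn": [0, 0, 0], "claw": 0},
    {"slide": [0, 0, 0], "turn": [0, 0, 0], "claw": 0}
  ]
}}

```text
t: 14.08
eef_pos: [548.1, 182.2, 184.7]
tcp_rot: [3.142, -0.0, -0.007]
ft_force: [0.3, -0.8, -1.2]
opening: 0.314
grip_force: 30.0
```

```bash
python3 - <<'E'
from h import *
import pickle
from scipy.optimize import least_squares
w=cam("wrist"); s=cam("scene"); st=state(); e=st["eef_pos"]; print(e,st["tcp_rot"],st["opening"])
tip=e+[-2.6,1.9,-94]
print("tip pred w",proj(w,tip+[5,0,0]),"hole",proj(w,[545.7,183.9,78]))
o,a,b,nn=tube(s,tip+[0,0,70],tip+[0,0,4],half=6,n=9); print(o[:,1:3].round(2).tolist())
g=w["frame"].astype(int).mean(2); p=proj(w,[545.7,183.9,78]).round().astype(int); print(p)
for r in range(p[1]-16,p[1]+22,1): print(r," ".join("%3d"%v for v in g[r,p[0]-17:p[0]+18]))
E
```

```text
[548.07011206 182.20989358 184.73839167] [ 3.14152920e+00 -1.21343694e-04 -6.96894065e-03] 0.3100557320385822
tip pred w [254.46591932 189.30184666] hole [254.82340379 190.99891478]
[[0.88, 5.5], [0.75, 5.25], [0.88, 5.0], [0.75, 5.25], [0.62, 5.5], [0.38, 5.0], [0.62, 5.0], [0.38, 5.0], [3.19, 3.25]]
[255 191]
175 255 255 255 255 255 255 255 255 255 255 255 255 255 255 255 255 255 255 255 255 255 255 255 255 255 255 255 255 255 255 255 255 255 255 254
176 255 255 255 255 255 255 255 255 255 255 255 255 255 255 254 254 254 254 254 254 254 255 255 255 254 255 255 255 254 254 254 254 254 254 254
177 255 255 255 255 255 255 255 255 255 255 254 254 254 252 248 246 244 243 245 248 252 253 254 254 254 254 255 255 254 254 254 254 254 255 255
178 255 255 255 254 254 255 254 254 254 253 251 245 230 207 193 181 169 166 164 181 213 228 241 251 254 255 255 255 255 255 255 255 255 255 255
179 254 254 254 254 255 254 254 254 252 240 202 179 149 150 151 149 150 148 149 148 147 153 176 212 246 253 254 255 255 255 255 255 255 255 255
180 255 255 255 255 255 255 254 247 224 183 152 152 151 151 151 150
[... 3984 characters left out ...]
 243 174 182 177 170 165 162 161 162 162 165 167 167 169 169 169 171 171 171 165 151 196 251 254 254 255 255 254 255 255 255
209 255 255 254 253 233 179 193 191 184 180 180 184 186 190 193 190 190 186 185 186 186 184 176 163 151 199 251 255 255 255 255 255 255 255 255
210 255 255 255 254 241 179 194 194 197 202 204 210 215 221 220 215 212 209 204 199 194 184 175 164 150 181 238 249 249 248 249 248 249 251 254
211 252 251 250 250 233 176 191 194 195 200 204 209 213 217 221 218 210 204 200 195 191 183 172 165 150 134  90  22  20  22  22  23  55 165 238
212 157 126  81  82 127 177 189 193 193 198 201 205 209 213 215 213 208 202 198 196 191 182 173 163 151 113  49  20  20  24  21  25  23  23  24
```

The tip is within about 1 mm of the hole axis, so I'm lowering slowly.

Emit:
{"method": "jog_arm", "body": {
  "targets": [
    {"slide": [-0.5, 0, -3], "turn": [0, 0, 0], "claw": 0},
    {"slide": [0, 0, -3], "turn": [0, 0, 0], "claw": 0},
    {"slide": [0, 0, -3], "turn": [0, 0, 0], "claw": 0},
    {"slide": [0, 0, -3], "turn": [0, 0, 0], "claw": 0},
    {"slide": [0, 0, -3], "turn": [0, 0, 0], "claw": 0}
  ]
}}

```text
t: 14.8
eef_pos: [547.6, 182.2, 169.4]
tcp_rot: [3.141, 0.0, -0.007]
ft_force: [0.4, -1.3, -1.9]
opening: 0.314
grip_force: 30.0
```

Emit:
{"method": "jog_arm", "body": {
  "targets": [
    {"slide": [0, 0, -3], "turn": [0, 0, 0], "claw": 0},
    {"slide": [0, 0, -3], "turn": [0, 0, 0], "claw": 0},
    {"slide": [0, 0, 0], "turn": [0, 0, 0], "claw": 0},
    {"slide": [0, 0, 0], "turn": [0, 0, 0], "claw": 0}
  ]
}}

```text
t: 15.3
eef_pos: [547.6, 182.2, 163.7]
tcp_rot: [3.142, -0.0, -0.007]
ft_force: [-0.3, 0.4, -1.3]
opening: 0.313
grip_force: 30.0
```

```bash
python3 - <<'E'
from h import *
w=cam("wrist"); st=state(); e=st["eef_pos"]; print(e,st["tcp_rot"],st["opening"],st["ft_force"])
H=np.array([545.2,183.9,78]); tip=e+[-2.6,1.9,-94]
print("hole edges pred: +x",proj(w,H+[13,0,0]),"+y",proj(w,H+[0,13,0]),"-y",proj(w,H-[0,13,0]),"tube at z78: front",proj(w,[tip[0]+5,tip[1],78]),"sides",proj(w,[tip[0],tip[1]+5,78]),proj(w,[tip[0],tip[1]-5,78]))
g=w["frame"].astype(int).mean(2); p=proj(w,H).round().astype(int); print(p)
for r in range(p[1]-16,p[1]+14,2): print(r," ".join("%3d"%v for v in g[r,p[0]-18:p[0]+19]))
E
```

```text
[547.59961154 182.16958642 163.76840552] [ 3.14154211e+00 -1.39068836e-04 -7.02992221e-03] 0.3137709838421301 [ 0.42921299  0.11891085 -0.95869542]
hole edges pred: +x [254.54503892 182.08546288] +y [239.08845877 197.41539606] -y [270.2839757  197.18654026] tube at z78: front [254.42888694 191.72784149] sides [248.48527407 197.57810504] [260.48123852 197.49012203]
[255 197]
181 255 255 255 255 255 255 255 255 255 255 255 255 254 254 254 254 253 253 254 253 254 254 254 254 254 254 254 254 254 254 254 254 254 254 254 254 254
183 254 254 254 254 254 254 254 254 254 253 250 241 212 196 175 148 149 150 146 147 154 178 208 226 241 252 254 255 254 254 255 255 255 255 255 255 255
185 255 255 255 255 255 255 254 247 222 182 150 149 149 149 151 149 149 149 149 147 147 149 147 148 148 167 206 240 253 255 255 255 255 255 255 255 255
187 255 255 255 255 254 249 189 149 151 149 151 153 151 152 151 151 152 148 148 147 150 146 148 147 148 146 147 155 178 233 252 254 255 255 255 254 255
189 253 253 253 251 231 152 153 152 152 152 152 151 153 156 157 159 161 162 162 155 148 146 145 145 148 148 148 149
[... 856 characters left out ...]
 166 166 161 164 169 180 194 209 221 200 164 161 162 161 162 164 171 189 221 248 254 254 254
203 254 254 255 252 236 200 150 138 139 141 147 157 166 166 165 165 162 162 167 176 185 200 219 201 161 165 166 164 165 176 186 209 247 254 254 254 254
205 254 254 255 255 252 242 226 176 151 156 160 162 164 164 164 162 158 153 153 154 157 158 162 164 159 156 164 177 187 197 221 246 254 254 254 254 254
207 254 255 254 255 255 251 184 170 169 169 167 163 160 157 157 158 160 163 165 166 164 163 165 164 164 151 161 189 213 235 251 254 254 254 254 254 254
209 254 254 254 254 253 233 178 193 191 183 179 181 181 185 191 190 190 187 189 185 185 186 184 176 163 151 160 226 250 254 254 254 255 254 254 254 255
```

Emit:
{"method": "jog_arm", "body": {
  "targets": [
    {"slide": [-0.5, 0, -4], "turn": [0, 0, 0], "claw": 0},
    {"slide": [0, 0, -5], "turn": [0, 0, 0], "claw": 0},
    {"slide": [0, 0, -5], "turn": [0, 0, 0], "claw": 0},
    {"slide": [0, 0, -5], "turn": [0, 0, 0], "claw": 0},
    {"slide": [0, 0, -5], "turn": [0, 0, 0], "claw": 0}
  ]
}}

```text
t: 15.98
eef_pos: [547.0, 182.2, 139.2]
tcp_rot: [3.141, 0.0, -0.007]
ft_force: [-0.4, -0.0, -1.7]
opening: 0.31
grip_force: 30.0
```

Emit:
{"method": "jog_arm", "body": {
  "targets": [
    {"slide": [0, 0, -4], "turn": [0, 0, 0], "claw": 0},
    {"slide": [0, 0, 0], "turn": [0, 0, 0], "claw": 0},
    {"slide": [0, 0, 0], "turn": [0, 0, 0], "claw": 0},
    {"slide": [0, 0, 0], "turn": [0, 0, 0], "claw": 0},
    {"slide": [0, 0, 0], "turn": [0, 0, 0], "claw": 0}
  ]
}}

```text
t: 16.6
eef_pos: [547.1, 182.2, 135.8]
tcp_rot: [3.142, -0.0, -0.007]
ft_force: [0.0, -0.9, -1.3]
opening: 0.31
grip_force: 30.0
```

```bash
python3 - <<'E'
from h import *
w=cam("wrist"); s=cam("scene"); st=state(); e=st["eef_pos"]; print(e,st["tcp_rot"],st["opening"],st["ft_force"],abs(st["qvel"]).max())
H=np.array([545.2,183.9,78])
g=w["frame"].astype(int).mean(2); p=proj(w,H).round().astype(int); print(p, proj(w,H+[13,0,0]),proj(w,H-[0,13,0]),proj(w,[e[0]+2.4,e[1]+1.9,78]))
for r in range(p[1]-17,p[1]+12,3): print(r," ".join("%3d"%v for v in g[r,p[0]-18:p[0]+19]))
tip=e+[-2.6,1.9,-94]
o,a,b,nn=tube(s,[*tip[:2],127],[*tip[:2],85],half=6,n=8); print(o[:,1:3].round(2).tolist())
E
```

```text
[547.06754618 182.15842081 135.73469017] [ 3.14150773e+00 -1.13180845e-04 -6.98279482e-03] 0.3155131823822269 [ 0.10170469 -0.39027676 -1.56295409] 0.0017476856249644568
[255 207] [254.34792333 189.81292419] [271.88936015 206.53887421] [254.24161439 201.18450946]
190 255 254 254 254 254 254 254 254 254 254 252 249 243 234 223 207 211 207 203 197 211 227 241 250 252 253 254 254 254 254 254 254 254 254 254 254 254
193 254 254 255 254 254 253 240 184 151 148 148 151 160 163 165 164 160 156 149 146 137 130 137 146 147 152 173 208 241 253 254 255 255 255 254 254 255
196 255 255 254 244 188 150 150 151 150 151 147 152 160 165 164 162 159 156 152 146 139 128 130 140 144 143 146 147 145 157 182 232 253 254 254 254 254
199 199 155 123 120 126 140 147 148 148 148 145 153 164 167 166 164 161 163 172 182 194 187 150 135 143 144 145 145 148 149 156 168 191 245 254 255 255
202 155 119 121 122 124 127 127 131 137 142 146 157 166 167 166 162 160 161 169 179 191 207 220 198 147 151 156 158 160 159 158 156 157 183 234 252 254
205 136 121 118 119 121 125 133 140 148 153 158 161 163 164 162 157 155 153 152 154 155 157 160 162 156 157 159 160 160 161 161 157 154 172 205 249 254
208 185 175 124 125 128 147 172 179 176 169 163 161 159 158 161 163 166 166 166 166 169 169 172 170 166 150 140 149 159 157 158 160 166 179 204 249 254
211 250 233 195 119 103 135 177 189 189 193 197 202 206 212 217 217 215 208 201 197 193 189 180 170 162 147 119  64  23  22  20  25  23  40 120 224 246
214  22  21  20  23  22 107 173 190 192 192 196 200 202 207 210 213 210 206 200 198 194 187 182 172 161 148 123  66  24  21  23  21  22  21  25  25  19
217  20  21  22  24  23  80 156 191 194 191 197 199 203 207 211 213 209 206 201 199 191 186 181 172 160 150 122  67  24  21  22  22  21  22  23  23  27
[[0.67, 2.25], [3.7, 1.25], [-0.25, 3.25], [0.62, 5.0], [0.88, 5.0], [4.75, 2.75], [-0.31, 5.5], [-1.88, 3.5]]
```

```bash
python3 -c "
from cell import *
print(job_done())"
```

```text
the job is handed in; nothing more can be done
None
```

I swung the leaf home into its catch and lowered the scope through the guide hole. It is held still and upright, about 1 mm from the hole's centre and with its tip about 26 mm above the bush's underside. I handed the job in, but no verdict came back, and the gripper's opening (about 30 mm, not the handle's 26) suggests it may hold the scope by its head.

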